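# Shim a rocking dry-block heater

### The job

The dry-block heater rocks because its front left foot is seized too short and hangs clear of the bench. Using only your fingertips, push the blue levelling shim along the bench, thin edge first, in under that foot until it is just snug and the heater no longer rocks: do not pick the shim up, jack the heater out of level, shove the heater out of its place or disturb the other things. Finish while holding a firm fingertip press straight down on the heater's top at the front left corner, showing that it sits steady and level on the shim.

Things in the scene. Friction and masses are not known exactly. Their poses are not given: they have to be found in the camera images.
- heater: Light grey dry-block heater, loose, about 2.2 kg. Housing 180 mm deep (its x), 170 mm wide (its y), underside 18 mm, top face 72 mm above the bench. Origin on the bench plane under its middle; +x from the front (dark display panel) to the back, +y to its left as seen from the front, +z up. Four black domed rubber feet 18 mm across, 72 mm before/behind and 68 mm left/right of the origin.
- foot_point (a point): Point under the axis of the short front left foot, level with the other soles (heater frame -72, +68, 0 mm). The short sole hangs 3 to 6 mm above it (differs each time, not told). A press of about 2 N on that corner rocks the heater onto it, tilting 0.03 to 0.06 rad; let go, it rocks back level. Pushed on its side, the whole heater slides at 15 N or more.
- corner_top (a point): Point on the flat top face of the housing straight above the short foot (heater frame -72, +68, 72 mm), 18 mm from the front edge, 17 mm from the left edge: where to press. The aluminium heating block on the top begins 32 mm behind and 20 mm to the right of it and stands to 98 mm, with four microtubes in it to about 115 mm.
- shim: Bright blue hard plastic levelling shim: a wedge 100 mm long, 40 mm wide, 40 g, loose, flat on the bench left of the short foot, thin edge towards the heater. Origin in the middle of its underside; +x to the thin edge (2 mm thick, at x = +50 mm); butt end at x = -50 mm, +z up. The top slopes evenly, 1.2 mm per 10 mm.
- shim_butt (a point): Middle of the shim's upright butt end (shim frame -50, 0, 7 mm), 40 mm wide and 13 mm tall: push here. The shim slides at about 0.3 N; when its slope takes the short foot the push needed rises steeply, and it stays where it is left. 3 to 5 N is snug, and the corner then gives under 1 mm when pressed; from about 8 N the shim drags the heater along.
- petri_a: Closed clear petri dish, 61 mm across, 12 mm high, loose bystander; origin in the middle of its underside.
- film_box: White carton, 55 x 120 x 50 mm, loose bystander; origin in the middle of its underside.
- tape_roll_yellow: Yellow roll of tape lying flat, 75 mm across, 19 mm high, loose bystander; origin in the middle of its underside.
- beaker: Empty clear plastic beaker, 59 mm across, 70 mm high, loose bystander; origin in the middle of its underside.
- amber_bottle: Amber bottle with a white cap, 58 mm across, 112 mm high, loose bystander; origin in the middle of its underside.
There are look-alikes about, which are no part of the job. What is shaped like the shim but brown or green is not meant.

How it is judged:
By the outcome, as a careful person would: the job done as asked, in the order asked, and still so for the second after the job is handed in, while the arm keeps its last pose, push and grip.
It also fails if it takes over 45 s, if anything falls off the work surface, if the arm or the gripper's body presses on something with over 40 N, if the wrist force passes 120 N, or if a joint passes its speed limit or range.

### The arm

A 7-joint arm with a two-finger parallel gripper is mounted at the origin on the work surface; the furniture and walls round the work are solid. World frame = base frame: x ahead of the robot, y to its left, z up, the work surface at z = 0. Lengths are in mm, angles in rad, forces in N, time in s.
With the tool pointing down it reaches from about 350 to 900 mm from the base axis. Payload 7.2 kg.
Tool frame: the origin (TCP) lies at the very end of the fingers, on their centre line; the grasp point (between the pads) lies 19 mm behind it; x points along the fingers, y is the direction in which the jaws open and shut, and the axes are right-handed (so a half turn about x gives the same grasp; the last joint's range is limited). The gripper opens to 88 mm and grips with 3 to 60 N. Pads are 20 mm wide; open, the fingers measure 115 mm over their backs; the gripper's body (75 mm by 178 mm) begins 61 mm behind the grasp point.
Start: joints at [1.099, 0.411, -0.013, 1.596, 0.006, 1.134, -0.082], TCP at [245.561, -574.742, 222.653] pointing down, gripper open.
Joint ranges: [-2.95, 2.95], [-0.29, 1.99], [-1.47, 1.44], [0.14, 2.54], [-1.03, 4.17], [0.13, 1.85], [-2.86, 2.86]. Speed limits (rad/s): [2.39, 2.39, 3.01, 3.01, 3.14, 3.14, 3.14].

### API

Orientations are given as [roll, pitch, yaw] about the fixed x, y, z axes, in that order (R = Rz(yaw) Ry(pitch) Rx(roll)).
In Python, from bench import bot, viewer, sign_off gives the robot as it stands. The module is installed in compiled form; this text tells all that it offers.
- The arm moves only by the shell command python3 -m handwheel 'ROWS' [OPENING] [FORCE]. ROWS is JSON, a list of rows, each an object with "linear": the shift along the tool's x, y, z in mm, a list of three; "spin": the turn about the tool's x in rad. In form: [{"linear": [tx, ty, tz], "spin": spin}, ...]. A call has 1 to 5 rows; each row shifts and turns the commanded pose from where the row before left it, along the tool's axes as they then stand; what a row does not reach is not made up. A row lasts 1/10 s, in which the tool goes at most 50 mm and 8.59 degrees, less where a joint would pass 70% of its speed; a pose out of reach is approached as far as the arm can. A call with a gripper value outside its range is refused whole. OPENING is the closure, from -1 (fully open) to 1 (shut), set as the call begins (- or left out, the last holds). The fingers move at their own pace and stop on an object; FORCE is the grip in N (left out, the last holds). Time passes only in rows, so rows that do not move let the fingers close. It gives the time, the measured TCP pose, the force and the opening at its end, in the units of the state.
- bot.state(): the state, without advancing time (a new reading comes with each control period).
- viewer.snapshot(name): name is "scene" or "top"; returns (picture, depth): 480x640x3 uint8, red, green, blue; 480x640 float32, mm along the optical axis (not along the pixel's ray), 0 where there is no reading.
- viewer.camera_model(name): a dict with "K" (3x3 intrinsics, pixels), "cam_to_world" (4x4, takes a point from camera to world coordinates). Camera axes: x right, y up, looking along -z (the intrinsics and any distortion apply to the point x, -y, -z); pixel columns grow to the right and rows downward; lengths in mm; the calibration is good to about 2 mm. A picture is of the moment at which its call begins. camera_model takes no time and is no camera call.
- sign_off(): hands the job in, once; it reports no verdict.
The state is a dict: "time_s": time; "joint_pos": joint angles; "qvel": joint speeds; "tau": joint torques, N m; "tcp_pos": TCP position; "tcp_rot": TCP orientation; "contact_force": force on the tool from outside, world axes, zero at the start; "torque": the same for the moment, N m; "opening": opening from 0.0 (shut) to 1.0 (fully open).
Only numpy, scipy, OpenCV 4.12 (cv2) and the standard library are available. Lean on these libraries where they do the work, as an engineer would, in place of code of your own. Each camera call takes 0.05 s, during which the arm holds its last target.

## Working session

There is one attempt and no reset: what is moved stays moved. The work goes in short steps, Python scripts to look and compute and a shell command to move; the robot and the scene stay as the last step left them, time stands still between calls to the robot, and variables do not carry over. Pictures are saved under pics/ and viewed, and the job is handed in when it is done.

```bash
mkdir -p pics
cat > h.py <<'E'
import numpy as np,cv2
from bench import bot,viewer
def snap(n,tag):
    p,d=viewer.snapshot(n); np.savez(f'{tag}.npz',p=p,d=d); cv2.imwrite(f'pics/{tag}.png',p[:,:,::-1]); return p,d
def pix2w(n,u,v,d):
    m=viewer.camera_model(n);K=np.array(m['K']);T=np.array(m['cam_to_world'])
    u=np.asarray(u,float);v=np.asarray(v,float)
    x=(u-K[0,2])/K[0,0]*d; y=(v-K[1,2])/K[1,1]*d
    return (T@np.stack([x,-y,-d,np.ones_like(x)]))[:3].T
E
python3 - <<'E'
from h import *
for n in('scene','top'):
    snap(n,n+'0'); m=viewer.camera_model(n); print(m)
print(bot.state())
E
```

```text
{'K': array([[617.17792775,   0.        , 313.16661085],
       [  0.        , 617.17792775, 235.23007379],
       [  0.        ,   0.        ,   1.        ]]), 'cam_to_world': array([[ 8.99334411e-01,  2.62888064e-01, -3.49410193e-01,
        -9.45452015e+01],
       [-4.36885584e-01,  5.07100742e-01, -7.42953447e-01,
        -1.27967704e+03],
       [-1.81274251e-02,  8.20815877e-01,  5.70905152e-01,
         1.08260589e+03],
       [ 0.00000000e+00,  0.00000000e+00,  0.00000000e+00,
         1.00000000e+00]])}
{'K': array([[621.52931653,   0.        , 314.60128846],
       [  0.        , 621.52931653, 235.76446015],
       [  0.        ,   0.        ,   1.        ]]), 'cam_to_world': array([[-4.67700234e-03,  9.96557340e-01, -8.27743581e-02,
         4.11005985e+02],
       [-9.99958833e-01, -5.30443676e-03, -7.36176751e-03,
         1.13029611e+01],
       [-7.77549479e-03,  8.27365195e-02,  9.96541123e-01,
         1.67646286e+03],
       [ 0.00000000e+00,  0.00000000e+00,  0.00000000e+00,
         1.00000000e+00]])}
{'time_s': 0.1, 'joint_pos': array([ 1.09880962,  0.41183387, -0.01273986,  1.59693553,  0.00560725,
        1.13427391, -0.08218266]), 'qvel': array([ 0.00071989, -0.00100973,  0.00093429, -0.0027078 , -0.00114994,
       -0.00130056, -0.00019959]), 'tau': array([ 3.76439915e-03, -5.89098644e+01,  6.44397810e-01, -2.91709310e+01,
       -5.37369400e-02,  1.44481362e-02,  9.01677095e-05]), 'tcp_pos': array([ 245.37163238, -574.34404301,  221.89447346]), 'tcp_rot': array([-1.50377389,  1.56938136,  2.04167549]), 'contact_force': array([-0.25153223, -0.11561234, -0.35151099]), 'torque': array([-0.02314602, -0.00974057,  0.00364987]), 'opening': 1.0004807429334752}
```

View pics/scene0.png

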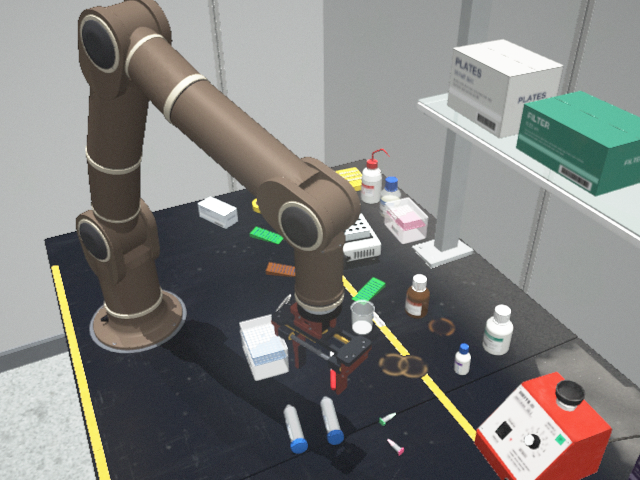

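View pics/top0.png

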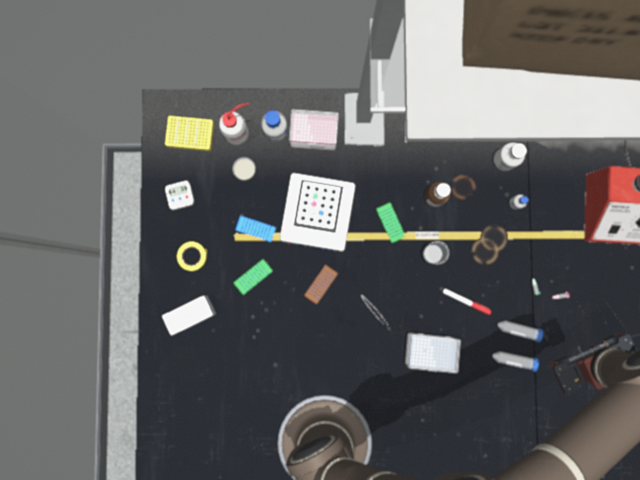

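Run:
```python
from h import *
p=np.load('top0.npz')['p'][140:280,150:370]
cv2.imwrite('pics/c0.png',cv2.resize(p[:,:,::-1],None,fx=3.6,fy=3.6,interpolation=cv2.INTER_CUBIC))
z=np.load('top0.npz');d=z['d'];p=z['p'].astype(int)
vv,uu=np.mgrid[0:480,0:640]
W=pix2w('top',uu.ravel(),vv.ravel(),d.ravel()).reshape(480,640,3)
hsv=cv2.cvtColor(z['p'],cv2.COLOR_RGB2HSV)
m=(hsv[...,0]>95)&(hsv[...,0]<120)&(hsv[...,1]>120)&(hsv[...,2]>120)&(uu>220)&(uu<300)&(vv>200)&(vv<250)&(d>0)
P=W[m];print(m.sum(),P[:,2].min(),P[:,2].max())
r=cv2.minAreaRect(P[:,:2].astype(np.float32));print('shim',r,cv2.boxPoints(r))
A=np.c_[P[:,:2],np.ones(len(P))];print('slope',np.linalg.lstsq(A,P[:,2],rcond=None)[0])
m=(uu>270)&(uu<365)&(vv>165)&(vv<260)&(d>0)&(W[...,2]>62)&(W[...,2]<82)
P=W[m];print(m.sum(),np.median(P[:,2]))
r=cv2.minAreaRect(P[:,:2].astype(np.float32));print('heater',r,cv2.boxPoints(r))
m=(uu>225)&(uu<300)&(vv>200)&(vv<300)&(d>0)&(hsv[...,2]<60);print('bench z',np.median(W[m][:,2]))
for n,(u,v) in dict(box=(188,315),tape=(192,245),petri=(244,169),green=(252,277),timer=(179,195)).items(): print(n,W[v,u])
```

```text
595 -11.40654587400013 22.17631781506998
shim ((571.9591064453125, 185.19338989257812), (108.08674621582031, 45.8939208984375), 71.09260559082031) [[532.7381   141.50172 ]
 [576.1557   126.630295]
 [611.1801   228.88506 ]
 [567.7625   243.75648 ]]
slope [-0.01248591  0.08238306 -1.02609652]
2818 71.28971323933445
heater ((608.15673828125, 16.822227478027344), (169.73680114746094, 181.80416870117188), 80.10101318359375) [[504.0181   -51.155556]
 [683.11566  -82.40981 ]
 [712.2954    84.80001 ]
 [533.1978   116.05427 ]]
bench z -0.47458401766266434
box [341.02576214 353.33417591  52.10274385]
tape [525.93033817 352.77919092  14.47981532]
petri [731.66302851 214.0853705   14.23133414]
green [439.50550476 191.71688667  10.52731552]
timer [661.07518866 388.82774261  17.64580038]
```

View pics/c0.png

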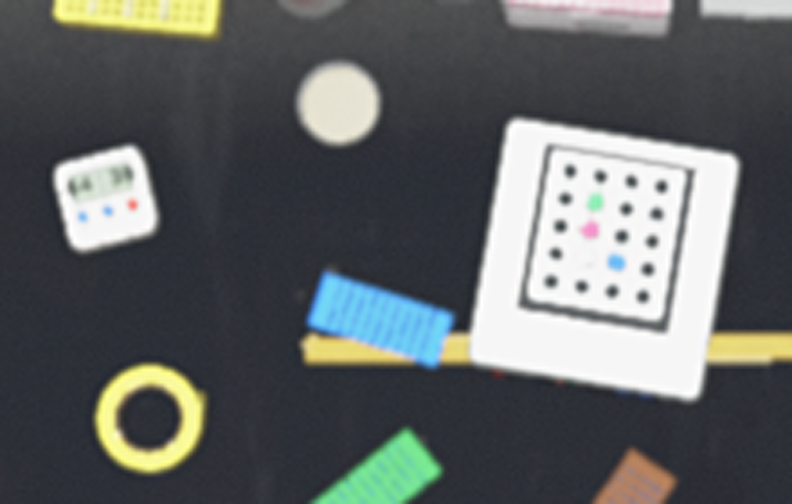

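```bash
cat >> h.py <<'E'
from scipy.spatial.transform import Rotation as Ro
def rot(): return Ro.from_euler('xyz',bot.state()['tcp_rot']).as_matrix()
def delta(target,zdir=None):
    s=bot.state();R=rot();d=np.array(target)-s['tcp_pos']
    print('tcp',s['tcp_pos'].round(1),'F',s['contact_force'].round(2),'t',s['time_s'],'op',round(float(s['opening']),3))
    print('R',R.round(3).tolist()); print('tool delta',(R.T@d).round(1))
    if zdir is not None:
        v=R.T@np.array([zdir[0],zdir[1],0]); print('spin for z->dir', np.arctan2(-v[1],v[2]), 'for -z', np.arctan2(v[1],-v[2]))
def onplane(n,u,v,z):
    m=viewer.camera_model(n);T=np.array(m['cam_to_world']);c=T[:3,3]
    q=pix2w(n,u,v,np.ones(len(np.atleast_1d(u)))*1000.); r=q-c; return c+r*((z-c[2])/r[:,2])[:,None]
def shimfit(z):
    uu,vv=np.meshgrid(np.arange(640),np.arange(480)); h=cv2.cvtColor(z['p'],cv2.COLOR_RGB2HSV)
    m=(h[...,0]>95)&(h[...,0]<120)&(h[...,1]>100)&(h[...,2]>90)&(uu>200)&(uu<300)&(vv>190)&(vv<260)
    P=onplane('top',uu[m],vv[m],6.); r=cv2.minAreaRect(P[:,:2].astype(np.float32)); return P,r
E
python3 - <<'E'
from h import *
z=np.load('top0.npz')
P,r=shimfit(z);print(r,cv2.boxPoints(r).round(1).tolist(),P.mean(0)); c=P[:,:2]-P[:,:2].mean(0); w,V=np.linalg.eigh(c.T@c);print(V[:,1])
uu,vv=np.meshgrid(np.arange(640),np.arange(480));h=cv2.cvtColor(z['p'],cv2.COLOR_RGB2HSV)
m=((h[...,2]>150)&(h[...,1]<60)&(uu>270)&(uu<365)&(vv>165)&(vv<260)).astype(np.uint8)
n,l,st,_=cv2.connectedComponentsWithStats(m);k=1+np.argmax(st[1:,4]);v,u=np.nonzero(l==k)
Q=onplane('top',u,v,72.);r=cv2.minAreaRect(Q[:,:2].astype(np.float32));print(r,cv2.boxPoints(r).round(1).tolist())
delta([620,260,200],(-.324,-.946))
E
```

```text
((571.075927734375, 184.21334838867188), (108.09212493896484, 47.85084533691406), 70.73518371582031) [[530.7000122070312, 141.10000610351562], [575.7999877929688, 125.30000305175781], [611.5, 227.3000030517578], [566.2999877929688, 243.10000610351562]] [572.84909057 184.68338458   6.        ]
[0.30160338 0.95343348]
((607.9779663085938, 16.1507568359375), (172.06512451171875, 181.19981384277344), 80.08464813232422) [[503.8999938964844, -53.0], [682.4000244140625, -84.19999694824219], [712.0, 85.30000305175781], [533.5, 116.5]]
tcp [ 245.4 -574.3  221.9] F [-0.25 -0.12 -0.35] t 0.1 op 1.0
R [[-0.001, 0.393, -0.92], [0.001, -0.92, -0.393], [-1.0, -0.001, 0.0]]
tool delta [  22.7 -620.  -672.4]
spin for z->dir -0.8369660869071858 for -z 2.3046265666826073
```

```bash
R='[{"linear":[0,-32,-33],"spin":0},{"linear":[0,-32,-33],"spin":0},{"linear":[0,-32,-33],"spin":0},{"linear":[0,-32,-33],"spin":0},{"linear":[0,-32,-33],"spin":0}]'; echo skip; python3 -m handwheel '[{"linear":[0,-32,-33],"spin":0},{"linear":[0,-32,-33],"spin":0},{"linear":[0,-32,-33],"spin":0},{"linear":[0,-32,-33],"spin":0},{"linear":[0,-32,-33],"spin":0}]' 0.66 20
```

```text
skip
time_s: 0.6
tcp_pos: [334.6, -360.9, 222.4]
tcp_rot: [-0.837, 1.57, 2.709]
contact_force: [0.8, -0.4, -0.4]
opening: 0.581
```

```bash
python3 -m handwheel '[{"linear":[0,-32,-33],"spin":0},{"linear":[0,-32,-33],"spin":0},{"linear":[0,-32,-33],"spin":0},{"linear":[0,-32,-33],"spin":0},{"linear":[0,-32,-33],"spin":0}]'; python3 -m handwheel '[{"linear":[0,-32,-33],"spin":0},{"linear":[0,-32,-33],"spin":0},{"linear":[0,-32,-33],"spin":0},{"linear":[0,-32,-33],"spin":0},{"linear":[0,-32,-33],"spin":0}]'; python3 -c "
from h import *
delta([600,275,200],(-.254,-.967))"
```

```text
time_s: 1.1
tcp_pos: [423.4, -149.0, 222.6]
tcp_rot: [1.186, 1.571, -1.552]
contact_force: [0.0, -0.4, 0.0]
opening: 0.176
time_s: 1.6
tcp_pos: [512.4, 62.8, 222.5]
tcp_rot: [0.313, 1.57, -2.425]
contact_force: [0.5, -0.1, 0.2]
opening: 0.17
tcp [512.4  62.8 222.5] F [ 0.54 -0.08  0.24] t 1.6 op 0.17
R [[-0.0, 0.393, -0.92], [-0.0, -0.92, -0.393], [-1.0, 0.0, 0.0]]
tool delta [  22.4 -160.8 -163.9]
spin for z->dir -0.9105163502651217 for -z 2.2310763033246714
```

```bash
python3 -m handwheel '[{"linear":[0,-33,-33],"spin":0},{"linear":[0,-33,-33],"spin":0},{"linear":[0,-33,-33],"spin":0},{"linear":[0,-33,-33],"spin":0},{"linear":[0,-29,-32],"spin":0}]'; python3 -m handwheel '[{"linear":[0,0,0],"spin":-0.13},{"linear":[0,0,0],"spin":-0.13},{"linear":[0,0,0],"spin":-0.13},{"linear":[0,0,0],"spin":-0.13},{"linear":[0,0,0],"spin":-0.13}]';python3 -m handwheel '[{"linear":[0,0,0],"spin":-0.13},{"linear":[0,0,0],"spin":-0.13},{"linear":[0,0,0],"spin":0}]'; python3 -c "
from h import *
delta([600,275,60],(-.254,-.967)); snap('scene','scene1'); snap('top','top1')"
```

```text
time_s: 2.1
tcp_pos: [599.8, 275.8, 222.1]
tcp_rot: [-0.159, 1.57, -2.896]
contact_force: [-0.8, 0.5, 0.5]
opening: 0.168
time_s: 2.6
tcp_pos: [599.5, 273.5, 222.1]
tcp_rot: [-0.548, 1.57, -2.63]
contact_force: [-0.3, -0.8, 0.0]
opening: 0.171
time_s: 2.9
tcp_pos: [599.5, 273.3, 222.0]
tcp_rot: [-1.116, 1.57, -2.942]
contact_force: [0.6, -0.1, -0.3]
opening: 0.17
tcp [599.5 273.3 222. ] F [ 0.63 -0.1  -0.33] t 2.9 op 0.17
R [[-0.001, 0.968, -0.253], [-0.0, -0.253, -0.968], [-1.0, -0.001, 0.001]]
tool delta [162.    0.2  -1.9]
spin for z->dir 0.0015616769388649612 for -z -3.1400309766509285
```

View pics/scene1.png

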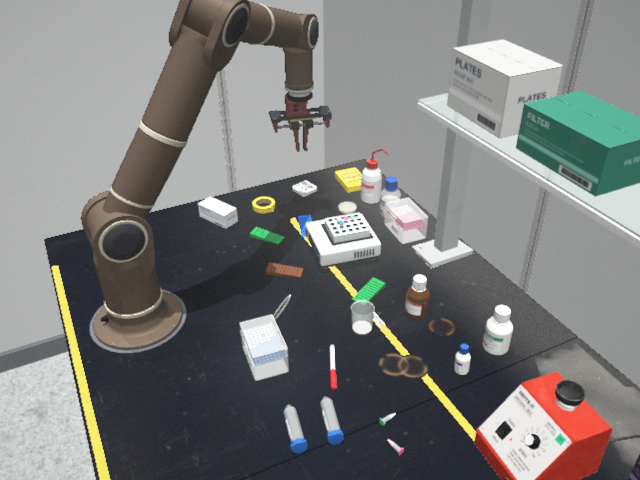

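View pics/top1.png

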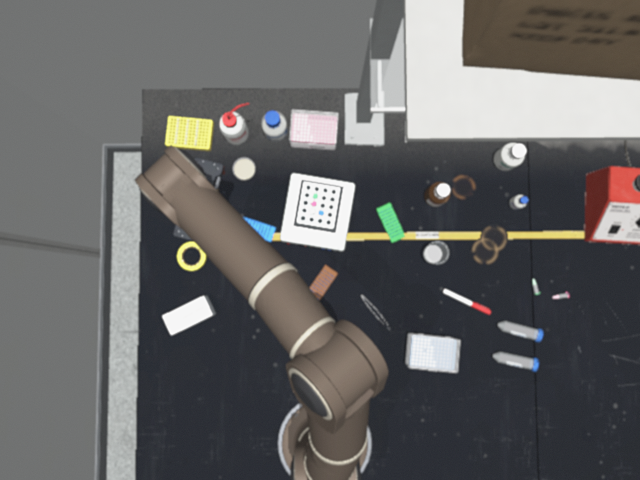

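Run:
```python
from h import *
p=np.load('scene1.npz')['p'][195:275,270:390]
cv2.imwrite('pics/c1.png',cv2.resize(p[:,:,::-1],None,fx=6,fy=6,interpolation=cv2.INTER_CUBIC))
```

```text
(no output)
```

View pics/c1.png

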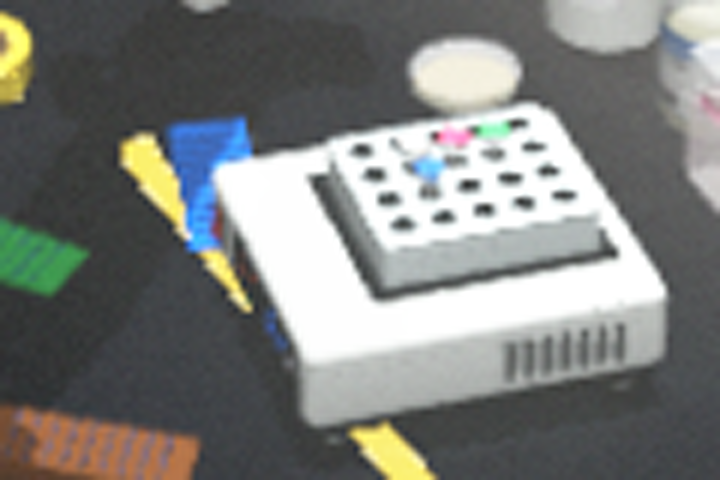

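```bash
python3 -m handwheel '[{"linear":[45,0,0],"spin":0},{"linear":[45,0,0],"spin":0},{"linear":[45,0,0],"spin":0},{"linear":[40,0,0],"spin":0},{"linear":[20,0,0],"spin":0}]'; python3 -m handwheel '[{"linear":[15,0,0],"spin":0},{"linear":[0,0,0],"spin":0},{"linear":[0,0,0],"spin":0}]'; python3 -c "
from h import *
delta([600,275,5],(-.254,-.967)); snap('top','top2')
z=np.load('top2.npz');P,r=shimfit(z);print(r)"
```

```text
time_s: 3.5
tcp_pos: [597.8, 272.3, 23.5]
tcp_rot: [-0.768, 1.566, -2.6]
contact_force: [-0.0, -0.8, 0.1]
opening: 0.168
time_s: 3.8
tcp_pos: [600.2, 274.1, 13.5]
tcp_rot: [2.355, 1.57, 0.527]
contact_force: [0.6, 0.6, -0.1]
opening: 0.168
tcp [600.2 274.1  13.5] F [ 0.56  0.57 -0.1 ] t 3.8 op 0.168
R [[0.001, 0.967, -0.255], [0.001, -0.255, -0.967], [-1.0, 0.001, -0.001]]
tool delta [ 8.5 -0.4 -0.8]
spin for z->dir -0.0010696179868105483 for -z 3.1405230356029827
((576.1651000976562, 139.29998779296875), (26.887582778930664, 13.362658500671387), 44.769866943359375)
```

```bash
python3 -m handwheel '[{"linear":[8,0,0],"spin":0},{"linear":[0,0,8],"spin":0},{"linear":[0,0,8],"spin":0},{"linear":[0,0,8],"spin":0},{"linear":[0,0,6],"spin":0}]'; python3 -m handwheel '[{"linear":[0,0,4],"spin":0},{"linear":[0,0,4],"spin":0},{"linear":[0,0,4],"spin":0},{"linear":[0,0,4],"spin":0},{"linear":[0,0,4],"spin":0}]';python3 -m handwheel '[{"linear":[0,0,4],"spin":0},{"linear":[0,0,4],"spin":0},{"linear":[0,0,0],"spin":0}]'; python3 -c "
from h import *
delta([600,275,5],(-.254,-.967)); snap('top','top3');p,d=snap('scene','scene3')
cv2.imwrite('pics/c3.png',cv2.resize(p[120:270,240:400,::-1],None,fx=4,fy=4,interpolation=cv2.INTER_CUBIC))
p=np.load('top3.npz')['p'];cv2.imwrite('pics/c3t.png',cv2.resize(p[150:270,200:360,::-1],None,fx=4,fy=4,interpolation=cv2.INTER_CUBIC))"
```

```text
time_s: 4.35
tcp_pos: [592.1, 243.2, 4.9]
tcp_rot: [0.72, 1.57, -1.109]
contact_force: [-0.8, -0.8, 0.0]
opening: 0.171
time_s: 4.85
tcp_pos: [586.9, 225.2, 4.7]
tcp_rot: [3.004, 1.571, 1.177]
contact_force: [-0.2, 0.7, -0.4]
opening: 0.168
time_s: 5.15
tcp_pos: [584.9, 216.6, 4.5]
tcp_rot: [-0.08, 1.57, -1.908]
contact_force: [0.4, 0.2, -0.4]
opening: 0.172
tcp [584.9 216.6   4.5] F [ 0.4   0.22 -0.43] t 5.15 op 0.172
R [[-0.0, 0.967, -0.255], [-0.001, -0.255, -0.967], [-1.0, -0.0, 0.001]]
tool delta [ -0.5  -0.3 -60.3]
spin for z->dir -0.0007684957995233864 for -z 3.14082415779027
```

View pics/c3.png

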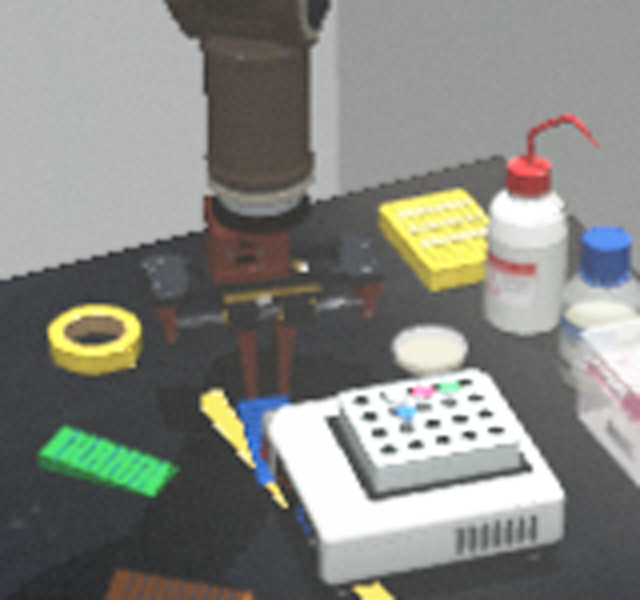

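View pics/c3t.png

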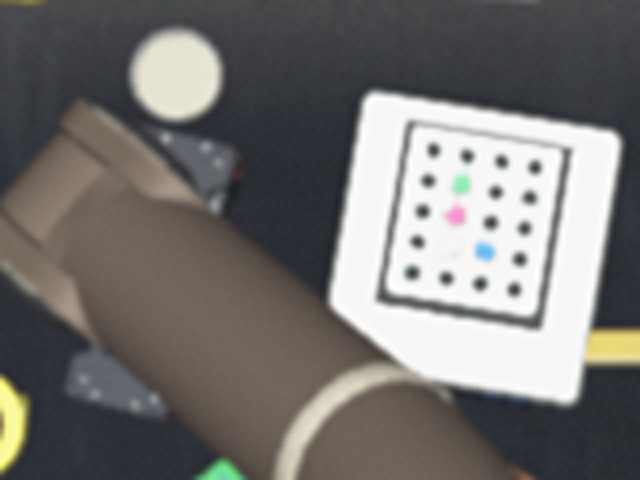

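```bash
for i in 1; do python3 -m handwheel '[{"linear":[0,0,3],"spin":0},{"linear":[0,0,3],"spin":0},{"linear":[0,0,3],"spin":0},{"linear":[0,0,3],"spin":0},{"linear":[0,0,0],"spin":0}]'; python3 -m handwheel '[{"linear":[0,0,2],"spin":0}]';python3 -m handwheel '[{"linear":[0,0,2],"spin":0}]';python3 -m handwheel '[{"linear":[0,0,2],"spin":0}]';python3 -m handwheel '[{"linear":[0,0,2],"spin":0}]';python3 -m handwheel '[{"linear":[0,0,0],"spin":0}]';python3 -m handwheel '[{"linear":[0,0,0],"spin":0}]'; done | egrep 'time|pos|force'
```

```text
time_s: 5.75
tcp_pos: [581.8, 205.2, 4.6]
contact_force: [-0.3, 0.4, -0.4]
time_s: 5.85
tcp_pos: [581.4, 204.0, 4.7]
contact_force: [0.1, 0.4, -0.4]
time_s: 5.95
tcp_pos: [580.8, 202.0, 4.6]
contact_force: [-0.4, 0.1, 0.2]
time_s: 6.05
tcp_pos: [580.3, 200.0, 4.6]
contact_force: [0.0, -0.3, 1.2]
time_s: 6.15
tcp_pos: [579.8, 198.1, 4.6]
contact_force: [0.3, 1.2, 0.4]
time_s: 6.25
tcp_pos: [579.9, 197.7, 4.6]
contact_force: [0.1, -0.1, -0.0]
time_s: 6.35
tcp_pos: [579.9, 198.1, 4.6]
contact_force: [0.2, 0.4, 0.2]
```

```bash
(python3 -m handwheel '[{"linear":[0,0,2],"spin":0}]'; python3 -m handwheel '[{"linear":[0,0,2],"spin":0}]';python3 -m handwheel '[{"linear":[0,0,0],"spin":0}]';python3 -m handwheel '[{"linear":[0,0,2],"spin":0}]';python3 -m handwheel '[{"linear":[0,0,0],"spin":0}]') | egrep 'time|pos|force'
```

```text
time_s: 6.45
tcp_pos: [579.4, 196.6, 4.7]
contact_force: [0.0, -0.4, 0.4]
time_s: 6.55
tcp_pos: [578.8, 194.4, 4.6]
contact_force: [-0.2, 1.1, -0.1]
time_s: 6.65
tcp_pos: [578.8, 194.1, 4.7]
contact_force: [0.2, 0.5, 0.0]
time_s: 6.75
tcp_pos: [578.4, 192.8, 4.7]
contact_force: [0.5, 0.8, -1.6]
time_s: 6.85
tcp_pos: [578.4, 192.4, 4.7]
contact_force: [0.1, 1.2, -0.5]
```

```bash
(python3 -m handwheel '[{"linear":[0,0,2],"spin":0}]'; python3 -m handwheel '[{"linear":[0,0,0],"spin":0}]';python3 -m handwheel '[{"linear":[0,0,1.5],"spin":0}]';python3 -m handwheel '[{"linear":[0,0,0],"spin":0}]';python3 -m handwheel '[{"linear":[0,0,1.5],"spin":0}]';python3 -m handwheel '[{"linear":[0,0,0],"spin":0}]') | egrep 'time|pos|force'
```

```text
time_s: 6.95
tcp_pos: [578.0, 191.3, 4.8]
contact_force: [0.6, 2.9, 0.2]
time_s: 7.05
tcp_pos: [578.0, 190.9, 4.8]
contact_force: [0.1, 2.7, 0.4]
time_s: 7.15
tcp_pos: [577.7, 190.1, 4.9]
contact_force: [1.9, 3.9, -0.0]
time_s: 7.25
tcp_pos: [577.6, 189.6, 4.8]
contact_force: [0.8, 4.7, -0.2]
time_s: 7.35
tcp_pos: [577.3, 188.8, 4.9]
contact_force: [0.5, 5.4, -0.5]
time_s: 7.45
tcp_pos: [577.3, 188.4, 4.9]
contact_force: [2.3, 5.0, -0.3]
```

```bash
(python3 -m handwheel '[{"linear":[0,0,0],"spin":0}]'; python3 -m handwheel '[{"linear":[0,0,0],"spin":0}]';python3 -m handwheel '[{"linear":[0,0,-4],"spin":0},{"linear":[0,0,-10],"spin":0},{"linear":[0,0,-20],"spin":0},{"linear":[0,0,-20],"spin":0}]'; python3 -m handwheel '[{"linear":[-30,0,0],"spin":0},{"linear":[-40,0,0],"spin":0},{"linear":[-40,0,0],"spin":0},{"linear":[-30,0,0],"spin":0},{"linear":[0,0,0],"spin":0}]') | egrep 'time|pos|force'
python3 -c "
from h import *
snap('top','top4');p,d=snap('scene','scene4')
cv2.imwrite('pics/c4.png',cv2.resize(p[150:270,240:400,::-1],None,fx=4,fy=4,interpolation=cv2.INTER_CUBIC))
p=np.load('top4.npz')['p'];cv2.imwrite('pics/c4t.png',cv2.resize(p[150:270,200:360,::-1],None,fx=4,fy=4,interpolation=cv2.INTER_CUBIC))"
```

```text
time_s: 7.55
tcp_pos: [577.3, 188.4, 4.9]
contact_force: [1.2, 4.8, -0.9]
time_s: 7.65
tcp_pos: [577.3, 188.4, 4.9]
contact_force: [1.0, 4.4, -0.2]
time_s: 8.05
tcp_pos: [591.0, 239.6, 4.4]
contact_force: [-0.0, 1.3, 0.6]
time_s: 8.55
tcp_pos: [592.8, 241.3, 149.3]
contact_force: [0.2, -0.4, 0.2]
```

View pics/c4.png

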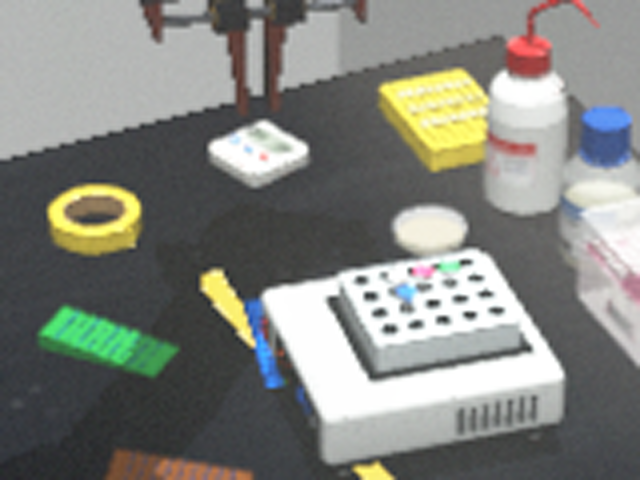

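View pics/c4t.png

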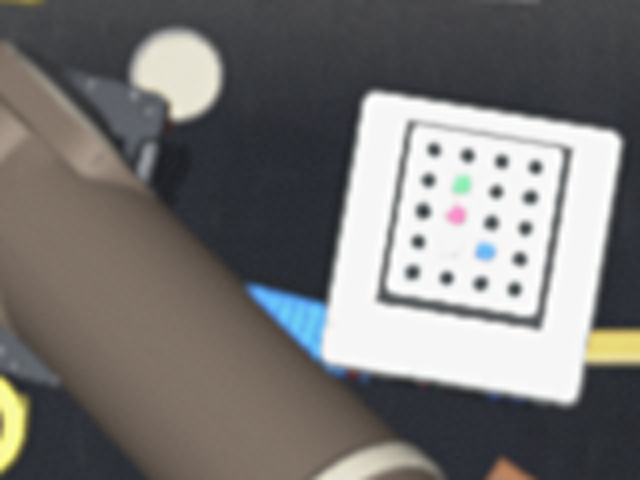

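Run:
```python
from h import *
for u,v,zz in((262.5,222,13),(281,225.7,7),(286,242.7,4)): print(onplane('top',[u],[v],zz))
z=np.load('top4.npz')
uu,vv=np.meshgrid(np.arange(640),np.arange(480));h=cv2.cvtColor(z['p'],cv2.COLOR_RGB2HSV)
m=((h[...,2]>150)&(h[...,1]<60)&(uu>270)&(uu<365)&(vv>165)&(vv<260)).astype(np.uint8)
n,l,st,_=cv2.connectedComponentsWithStats(m);k=1+np.argmax(st[1:,4]);v,u=np.nonzero(l==k)
Q=onplane('top',u,v,72.);r=cv2.minAreaRect(Q[:,:2].astype(np.float32));print(r,cv2.boxPoints(r).round(1).tolist())
b=(h[...,0]>95)&(h[...,0]<125)&(h[...,1]>90)&(h[...,2]>70)&(uu>250)&(uu<300)&(vv>215)&(vv<255)
vs,us=np.nonzero(b);print(sorted(zip(us.tolist(),vs.tolist()))[:200:3])
p=z['p'][205:255,245:305];cv2.imwrite('pics/c4u.png',cv2.resize(p[:,:,::-1],None,fx=10,fy=10,interpolation=cv2.INTER_CUBIC))
p=np.load('scene4.npz')['p'][210:260,290:340];cv2.imwrite('pics/c4s.png',cv2.resize(p[:,:,::-1],None,fx=11,fy=11,interpolation=cv2.INTER_CUBIC))
```

```text
[[587.10922839 163.69755159  13.        ]]
[[577.42601083 114.23822225   7.        ]]
[[531.55329802 100.93314018   4.        ]]
((608.3272705078125, 15.743453979492188), (171.01596069335938, 181.6349334716797), 80.25483703613281) [[504.29998779296875, -53.20000076293945], [683.4000244140625, -83.9000015258789], [712.2999877929688, 84.5999984741211], [533.2999877929688, 115.4000015258789]]
[(261, 221), (262, 222), (263, 221), (263, 224), (264, 222), (264, 225), (265, 223), (265, 226), (266, 223), (266, 226), (267, 222), (267, 225), (267, 228), (268, 224), (268, 227), (269, 222), (269, 225), (269, 228), (270, 222), (270, 225), (270, 228), (270, 231), (271, 224), (271, 227), (271, 230), (272, 223), (272, 226), (272, 229), (272, 232), (273, 224), (273, 227), (273, 230), (273, 233), (274, 224), (274, 227), (274, 230), (274, 233), (275, 223), (275, 226), (275, 229), (275, 232), (275, 235), (276, 225), (276, 228), (276, 231), (276, 234), (276, 237), (277, 226), (277, 229), (277, 232), (277, 235), (277, 238), (278, 226), (278, 229), (278, 232), (278, 235), (278, 238), (279, 226), (279, 229), (279, 232), (279, 235), (279, 238), (280, 226), (280, 229), (280, 232), (283, 242), (284, 243)]
```

View pics/c4u.png

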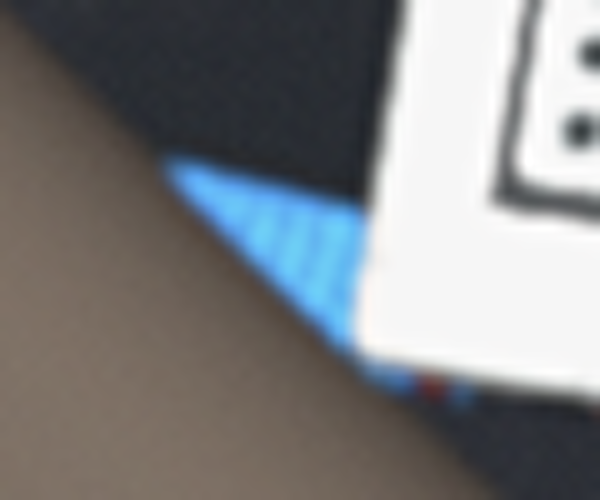

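View pics/c4s.png

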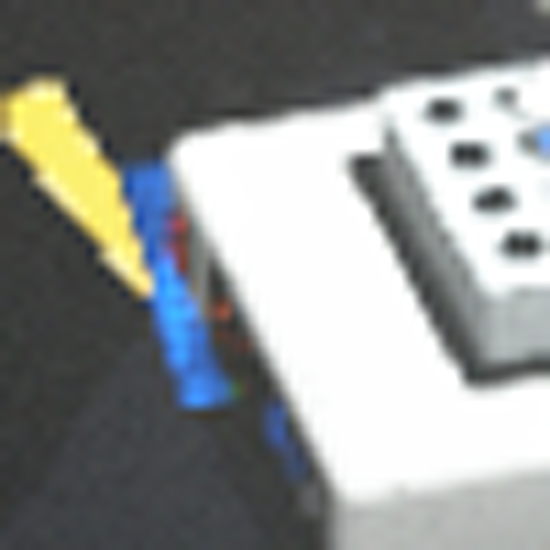

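```bash
python3 -c "
from h import *
delta([548.8,94.9,85])"; python3 -m handwheel '[{"linear":[0,0,0],"spin":0},{"linear":[0,-4,30],"spin":0},{"linear":[0,-2,40],"spin":0},{"linear":[0,0,40],"spin":0},{"linear":[0,0,40],"spin":0}]' 1 20;python3 -m handwheel '[{"linear":[30,0,2],"spin":0},{"linear":[22,0,0],"spin":0},{"linear":[8,0,0],"spin":0},{"linear":[0,0,0],"spin":0},{"linear":[0,0,0],"spin":0}]'; python3 -c "
from h import *
delta([548.8,94.9,72])"
```

```text
tcp [591.  239.7 144.9] F [-0.77  0.19 -0.84] t 8.65 op 0.173
R [[0.001, 0.967, -0.254], [-0.001, -0.254, -0.967], [-1.0, 0.001, 0.0]]
tool delta [ 60.   -4.  150.7]
time_s: 9.15
tcp_pos: [545.3, 94.7, 142.9]
tcp_rot: [-1.162, 1.568, -2.99]
contact_force: [0.2, -0.3, -0.5]
opening: 0.007
time_s: 9.65
tcp_pos: [546.4, 95.0, 84.8]
tcp_rot: [-2.141, 1.57, 2.316]
contact_force: [0.3, -0.6, 0.9]
opening: 0.005
tcp [546.4  95.   84.8] F [ 0.3  -0.57  0.94] t 9.65 op 0.005
R [[-0.0, 0.967, -0.253], [0.0, -0.253, -0.967], [-1.0, -0.0, -0.0]]
tool delta [12.8  2.3 -0.5]
```

```bash
(python3 -m handwheel '[{"linear":[5,2,0],"spin":0},{"linear":[4,0,0],"spin":0},{"linear":[1.5,0,0],"spin":0},{"linear":[0,0,0],"spin":0}]'; python3 -m handwheel '[{"linear":[1,0,0],"spin":0},{"linear":[0,0,0],"spin":0}]';python3 -m handwheel '[{"linear":[1,0,0],"spin":0},{"linear":[0,0,0],"spin":0}]';python3 -m handwheel '[{"linear":[1,0,0],"spin":0},{"linear":[0,0,0],"spin":0}]')| egrep 'time|pos|force'
```

```text
time_s: 10.05
tcp_pos: [548.2, 93.8, 74.1]
contact_force: [-1.0, -0.6, -0.0]
time_s: 10.25
tcp_pos: [548.3, 93.8, 73.2]
contact_force: [0.5, 0.3, -0.6]
time_s: 10.45
tcp_pos: [548.4, 93.8, 72.2]
contact_force: [0.6, -0.4, 0.7]
time_s: 10.65
tcp_pos: [548.4, 93.9, 71.9]
contact_force: [-2.3, -0.3, 7.9]
```

```bash
(python3 -m handwheel '[{"linear":[0.5,0,0],"spin":0},{"linear":[0,0,0],"spin":0}]';python3 -m handwheel '[{"linear":[0,0,0],"spin":0},{"linear":[0,0,0],"spin":0},{"linear":[0,0,0],"spin":0},{"linear":[0,0,0],"spin":0},{"linear":[0,0,0],"spin":0}]')| egrep 'time|pos|force'
python3 -c "
from h import *
snap('top','top5');p,d=snap('scene','scene5')
cv2.imwrite('pics/c5.png',cv2.resize(p[150:270,240:400,::-1],None,fx=4,fy=4,interpolation=cv2.INTER_CUBIC))
delta([548.8,94.9,72])
z=np.load('top5.npz')
vv,uu=np.mgrid[0:480,0:640];
for t in('top0','top5'):
    z=np.load(t+'.npz');d=z['d'];W=pix2w('top',uu.ravel(),vv.ravel(),d.ravel()).reshape(480,640,3)
    m=(uu>295)&(uu<350)&(vv>178)&(vv<248)&(d>0)&(W[...,2]>62)&(W[...,2]<82)
    P=W[m]; print(t,np.linalg.lstsq(np.c_[P[:,:2],np.ones(len(P))],P[:,2],rcond=None)[0])
"
```

```text
time_s: 10.85
tcp_pos: [548.4, 93.9, 71.8]
contact_force: [-3.2, -1.3, 12.1]
time_s: 11.35
tcp_pos: [548.4, 93.9, 71.8]
contact_force: [-3.3, -1.6, 11.9]
tcp [548.4  94.   71.8] F [-3.43 -0.54 12.44] t 11.45 op 0.003
R [[0.001, 0.967, -0.254], [-0.001, -0.254, -0.967], [-1.0, 0.001, 0.0]]
tool delta [-0.2  0.1 -1. ]
top0 [1.04042257e-02 8.33124580e-03 6.55188624e+01]
top5 [3.54672774e-03 1.08987856e-02 6.99257155e+01]
```

View pics/c5.png

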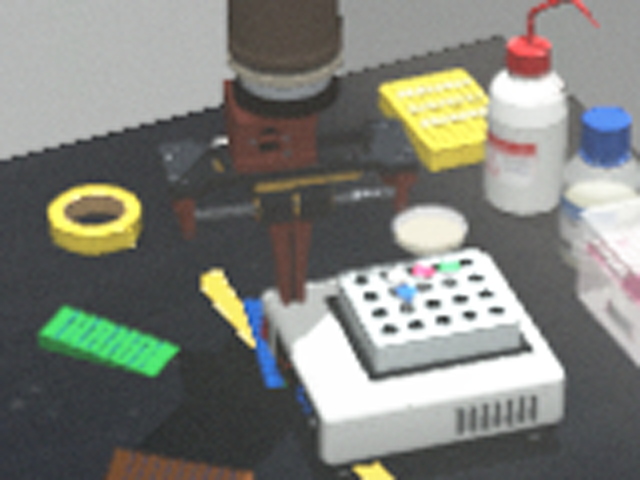

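View pics/top5.png

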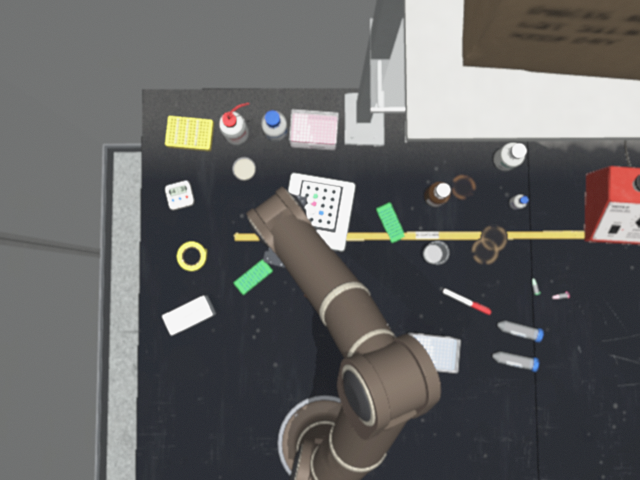

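```bash
(python3 -m handwheel '[{"linear":[0,-0.5,0.2],"spin":0},{"linear":[0,-0.5,0.2],"spin":0},{"linear":[0,0,0],"spin":0}]';python3 -m handwheel '[{"linear":[0,0,0],"spin":0},{"linear":[0,0,0],"spin":0}]')| egrep 'time|pos|force'
```

```text
time_s: 11.75
tcp_pos: [548.3, 93.9, 71.9]
contact_force: [-0.9, -1.2, 8.3]
time_s: 11.95
tcp_pos: [548.3, 93.9, 71.9]
contact_force: [-0.5, -0.4, 8.8]
```

```bash
(python3 -m handwheel '[{"linear":[0.5,-0.3,0],"spin":0},{"linear":[0,0,0],"spin":0},{"linear":[0,0,0],"spin":0}]';python3 -m handwheel '[{"linear":[0,0,0],"spin":0},{"linear":[0,0,0],"spin":0},{"linear":[0,0,0],"spin":0},{"linear":[0,0,0],"spin":0},{"linear":[0,0,0],"spin":0}]')| egrep 'time|pos|force'
```

```text
time_s: 12.25
tcp_pos: [548.3, 93.9, 71.8]
contact_force: [-1.7, -1.0, 13.1]
time_s: 12.75
tcp_pos: [548.3, 94.0, 71.8]
contact_force: [-1.3, -1.5, 12.1]
```

```bash
python3 -c "
from bench import sign_off,bot
print(sign_off()); s=bot.state(); print(s['time_s'],s['tcp_pos'],s['contact_force'])"
```

```text
the job is handed in; nothing more can be done
None
the job is handed in; nothing more can be done
```

I slid the blue shim, thin edge first, under the front left foot with both fingertips on its butt. I stopped at a push of about 4.5–5 N, at the top of the snug range, then backed off. I handed in at about 12.8 s, with closed fingertips pressing down on the front left corner at about 12 N (1–2 N sideways).

**Last checks**
- **Steadiness:** The corner stayed at 71.8–71.9 mm while pressed with 8–13 N. It gave about 0.4 mm or less, and there was no rocking.
- **Heater position:** It moved less than 1 mm, measured from the top camera before and after the push.
- **Shim position:** The foot sits about 4–5 mm off the shim's centre line, well within its 40 mm width. The front edge of the shim shows slightly in front of the housing.
- **Bystanders:** In the last pictures they look undisturbed by eye; I did not measure them.

**Weak check:** The depth fit for level was too coarse to use. It read slopes of about 0.01 both before the push and at the end, so level rests on the measured corner height.

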